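# Run the row of stain bottles up to the rail's end stop and shut the keeper

## Robot

A 6-joint arm with a two-finger parallel gripper is mounted at the origin on a cart in front of the work surface, level with it; the furniture and walls round the work are solid. World frame = base frame: x ahead of the robot, y to its left, z up, the work surface at z = 0. Lengths are in m, angles in rad, forces in N, time in s.
With the tool pointing down it reaches from about 0.35 to 0.925 m from the base axis. Payload 6.4 kg.
Tool frame: the origin (TCP) lies at the very end of the fingers, on their centre line; the grasp point (between the pads) lies 19 mm behind it; z points along the fingers, y is the line along which they close (so a half turn about z gives the same grasp; the last joint's range is limited). The gripper opens to 94 mm and grips with 3 to 60 N. Pads are 16 mm wide; open, the fingers measure 119 mm over their backs; the gripper's body (75 mm by 177 mm) begins 78 mm behind the grasp point.
Start: joints at [1.007, 0.245, 1.558, -0, 1.339, -0.174], TCP at [0.247, 0.601, 0.205] pointing down, gripper open.
Joint ranges: [-3.13, 3.13], [-1.02, 2.26], [0.13, 2.54], [-0.95, 4.09], [0.21, 2.88], [-2.74, 2.74]. Speed limits (rad/s): [2.57, 2.57, 3.14, 3.14, 3.14, 3.14].

## Interface

Orientations are given as a unit quaternion [x, y, z, w].
In Python, from cell import bot gives the robot as it stands.
- The arm moves only by the shell command python3 -m inch 'ROWS' [FORCE]. ROWS is JSON, a list of rows, each a list of 3 entries, a list of its own where there are three numbers: the closure, from -1 (fully open) to 1 (shut), then the shift along the world's x, y, z in mm, then the turn about the world's z in rad. In form: [[claw, [x, y, z], spin], ...]. A call has 1 to 12 rows; each row shifts and turns the commanded pose from where the row before left it; what a row does not reach is not made up. A row lasts 1/10 s, in which the tool goes at most 50 mm and 8.59 degrees, less where a joint would pass 70% of its speed; a pose out of reach is approached as far as the arm can. A call is refused whole if a number of a shift passes 50 or a number of a turn 0.15, either way. A call with a gripper value outside its range is refused whole. The fingers move at their own pace and stop on an object; FORCE is the grip in N (left out, the last holds). Time passes only in rows, so rows that do not move let the fingers close. It gives the time, the measured TCP pose, the force, the opening and the grip force at its end, in the units of the state.
- bot.sense(): the state, without advancing time (a new reading comes with each control period).
- bot.snapshot(name): name is "side" or "top"; returns a dict with "color" (420x560x3 uint8, red, green, blue), "intrinsics" (3x3 intrinsics, pixels), "origin" and "rotation" of the camera in the world. Camera axes: x right, y up, looking along -z (the intrinsics and any distortion apply to the point x, -y, -z); pixel columns grow to the right and rows downward; lengths in m; the calibration is good to about 2 mm. A picture is of the moment at which its call begins. There is no depth.
- bot.hand_in(): hands the job in; it is judged then, once.
Trained networks look in the newest picture that a camera, given by its name, has taken for a name from the list of things; names that differ only in an ending like _2 or _b are one class to them, and where a whole thing is asked for, a point or a joint stands for the part that bears it (a point fixed in the world has none). Each returns a list of dicts, best first, with "confidence" (0 to 1); they miss things now and then, are a little off and sometimes report something else, mostly with a low value. They report only what shows in the picture. A call takes as long as a camera call. They do not tell look-alikes from the thing itself.
- bot.boxes_of(camera, label): "at" ([column, row] in pixels, amid what is visible of it).
- bot.silhouettes(camera, label): "region" (420x560 bool, what is visible of it) and "at" ([column, row] in pixels, amid what is visible of it).
- bot.landmark_of(camera, label): "at" ([column, row] in pixels: a listed point, or the origin of a listed thing).
The state is a dict: "time_s": time; "joint_pos": joint angles; "joint_velocities": joint speeds; "joint_efforts": joint torques, N m; "tool_pos": TCP position; "ee_rot": TCP orientation; "force": force on the tool from outside, world axes, zero at the start; "wrist_torque": the same for the moment, N m; "width": opening from 0.0 (shut) to 1.0 (fully open); "gripper_force": force on a finger pad.
Only numpy, scipy, OpenCV 4.12 (cv2) and the standard library are available. Lean on these libraries where they do the work, as an engineer would, in place of code of your own. Each camera call takes 0.05 s, during which the arm holds its last target. There are 200 camera calls.

## Task

Push the whole row of four stain dropper bottles along the aluminium rail as one closed row, until the front bottle rests against the end stop and the four stand touching. Then swing the steel keeper arm fully shut across the rail behind the last bottle by pushing it with the fingertips. Only push: do not lift or tip any bottle, do not let the row come apart, and leave the other things round the rail where they stand.

Things in the scene. Friction and masses are not known exactly. Their poses are not given: they have to be found in the camera images.
- rail: Fixed aluminium channel, 300 mm long (x), 38 mm wide (y). Origin: centre of its underside, on the bench. x points along it toward the end stop, z up. Floor 4 mm thick; side walls 3 mm thick, tops at z = 16 mm, 31.5 mm apart inside. End stop: plate 40 mm high, inner face at x = 138 mm; the -x end is open. A 24 mm high bracket on the -y side carries the keeper.
- stop_face (a point): Centre of the inner face of the end stop, at rail x = 138 mm, z = 20 mm; the front bottle must come to rest against it.
- keeper_pivot (a point): Vertical hinge axis of the keeper, at rail x = 11 mm, y = -50 mm, beside the channel on its -y side; z = 28.5 mm is the mid-thickness of the arm.
- keeper_pin (a point): Upright steel pin, 10 mm in diameter, on the keeper arm 72 mm from its hinge axis. This point is on the pin 44.5 mm above the bench; the pin rises from the arm's top (z = 32.5 mm) to z = 56.5 mm. Push the pin or the arm's side.
- keeper (a joint): Keeper: flat steel arm 12 mm wide, z = 24.5 to 32.5 mm, reaching 78 mm from its hinge. 0 = shut at its limit, straight across the channel (along rail +y), 5.5 mm behind the row when that is home; about 1.57 = open, beside the channel, pointing along rail -x. Positive is counter-clockwise from above: shutting is clockwise. Under 1 N at the pin; stays where left. Cannot shut on a row short of home.
- bottle_1: Amber dropper bottle with black pipette cap, the front one (nearest the end stop) of four alike, upright in the channel. Body 29 mm in diameter, straight to 40 mm above its foot; 76 mm tall, about 50 g. Origin: centre of its underside, z up. The four touch (centres 29 mm apart), 50 to 90 mm short of home. At home its centre is at rail x = 123.5 mm.
- bottle_2: Amber dropper bottle with black pipette cap, the second of four alike, upright in the channel. Body 29 mm in diameter, straight to 40 mm above its foot; 76 mm tall, about 50 g. Origin: centre of its underside, z up. The four touch (centres 29 mm apart), 50 to 90 mm short of home. At home its centre is at rail x = 94.5 mm.
- bottle_3: Amber dropper bottle with black pipette cap, the third of four alike, upright in the channel. Body 29 mm in diameter, straight to 40 mm above its foot; 76 mm tall, about 50 g. Origin: centre of its underside, z up. The four touch (centres 29 mm apart), 50 to 90 mm short of home. At home its centre is at rail x = 65.5 mm.
- bottle_4: Amber dropper bottle with black pipette cap, the last one (farthest from the end stop, the one to push) of four alike, upright in the channel. Body 29 mm in diameter, straight to 40 mm above its foot; 76 mm tall, about 50 g. Origin: centre of its underside, z up. The four touch (centres 29 mm apart), 50 to 90 mm short of home. At home its centre is at rail x = 36.5 mm.
- spare_bottle: Bystander, leave alone: larger amber dropper bottle, 33 mm in diameter, 90 mm tall, standing on the bench beside the rail. Origin: centre of its underside.
- vial_a: Bystander, leave alone: small glass vial with a blue cap, 22 mm in diameter, 44 mm tall, standing on the bench beside the rail. Origin: centre of its underside.
- lab_timer: Bystander, leave alone: round white wind-up timer, 62 mm in diameter, 34 mm tall, on the bench beside the rail. Origin: centre of its underside.
- marker_pen: Bystander, leave alone: white marker pen lying on the bench, 137 mm long, 16 mm high. Origin: centre of its underside.
Not all that is in view belongs to the job. What is shaped like the bottle_4 but purple or red is not meant.

How it is judged:
On the way, in this order (a step that is already met when the one before it is completed fails the run):
1. the closed row stands against the end stop (x of bottle_1 in the frame of rail above 0.1185 m and x of bottle_2 in the frame of rail above 0.0895 m and x of bottle_3 in the frame of rail above 0.0605 m and x of bottle_4 in the frame of rail above 0.0315 m and y of bottle_1 in the frame of rail between -0.006 and 0.006 m and z of each of bottle_1, bottle_2, bottle_3, bottle_4 in the frame of rail below 0.008 m and angle between each of bottle_1, bottle_2, bottle_3, bottle_4's own z axis and vertical below 0.12 rad and y of bottle_2 in the frame of rail between -0.006 and 0.006 m and y of bottle_3 in the frame of rail between -0.006 and 0.006 m and y of bottle_4 in the frame of rail between -0.006 and 0.006 m), for 0.2 s.
2. the keeper is shut behind the row (value of joint keeper below 0.1 rad), for 0.2 s.
At the end, for the whole second after the job is handed in: All four bottles stand upright (within 0.12 rad) on the channel floor, each within 5 mm of its home place in the closed row against the end stop, at rest; the keeper stands within 0.1 rad of shut (all of step 1 and value of joint keeper below 0.1 rad and linear speed of each of bottle_1, bottle_2, bottle_3, bottle_4 below 0.02 m/s); the robot touches nothing.
It fails at once if a bottle of the row is lifted (over 12 mm) (z of any of bottle_1, bottle_2, bottle_3, bottle_4 in the frame of rail above 0.016 m).
It fails at once if a bottle of the row is tipped (over 0.4 rad) (angle between any of bottle_1, bottle_2, bottle_3, bottle_4's own z axis and vertical above 0.4 rad).
It fails at once if the row comes apart (a gap over 12 mm between neighbours) (horizontal distance between bottle_1 and bottle_2 above 0.041 m or horizontal distance between bottle_2 and bottle_3 above 0.041 m or horizontal distance between bottle_3 and bottle_4 above 0.041 m).
It fails at once if a bystander is moved more than 20 mm (distance of any of spare_bottle, vial_a, lab_timer, marker_pen from where it was at the start of the episode above 0.02 m).
It also fails if it takes over 50 s, if anything falls off the work surface, if the arm or the gripper's body presses on something with over 40 N, if the wrist force passes 120 N, or if a joint passes its speed limit or range.

## Working session

There is one attempt and no reset: what is moved stays moved. The work goes in short steps, Python scripts to look and compute and a shell command to move; the robot and the scene stay as the last step left them, time stands still between calls to the robot, and variables do not carry over. Pictures are saved under pics/ and viewed, at most 10 in all, crops included, and the job is handed in when it is done.

```bash
mkdir -p pics
cat > h.py <<'E'
import numpy as np, cv2
from cell import bot
def ray(s,p):
    K=np.array(s["intrinsics"]);d=np.linalg.inv(K)@[p[0],p[1],1.0]
    d=np.array(s["rotation"])@[d[0],-d[1],-d[2]]
    return np.array(s["origin"]),d
def at_z(s,p,z):
    o,d=ray(s,p);return o+d*(z-o[2])/d[2]
def proj(s,P):
    c=np.array(s["rotation"]).T@(np.array(P)-s["origin"])
    q=np.array(s["intrinsics"])@[c[0],-c[1],-c[2]];return q[:2]/q[2]
def tri(s1,p1,s2,p2):
    o1,d1=ray(s1,p1);o2,d2=ray(s2,p2)
    t=np.linalg.lstsq(np.c_[d1,-d2],o2-o1,rcond=None)[0]
    a,b=o1+d1*t[0],o2+d2*t[1];return (a+b)/2,np.linalg.norm(a-b)
E
python3 - <<'E'
from h import *
np.set_printoptions(precision=4,suppress=True)
S={}
for n in("top","side"):
    S[n]=s=bot.snapshot(n);cv2.imwrite(f"pics/{n}0.png",s["color"][:,:,::-1])
    print(n,s["origin"],s["rotation"],s["intrinsics"], [k for k in s])
    for l in("rail","stop_face","keeper_pivot","keeper_pin","bottle_4","spare_bottle","vial_a","lab_timer","marker_pen"):
        for r in bot.landmark_of(n,l)[:6]:
            print(n,l,np.array(r["at"]).round(1),round(r["confidence"],2),at_z(s,r["at"],dict(stop_face=.02,keeper_pivot=.0285,keeper_pin=.0445,bottle_4=.004).get(l,0)))
print(bot.sense()["time_s"],bot.sense()["ee_rot"])
E
```

```text
top [ 0.4382 -0.249   0.8885] [-0.0383  0.0438  0.7158 -0.6959] [[442.7144   0.     278.9019]
 [  0.     442.7144 214.4628]
 [  0.       0.       1.    ]] ['color', 'intrinsics', 'origin', 'rotation']Traceback (most recent call last):
  File "<stdin>", line 9, in <module>
  File "h.py", line 8, in at_z
    o,d=ray(s,p);return o+d*(z-o[2])/d[2]
        ~~~^^^^^
  File "h.py", line 5, in ray
    d=np.array(s["rotation"])@[d[0],-d[1],-d[2]]
      ~~~~~~~~~~~~~~~~~~~~~~~^~~~~~~~~~~~~~~~~~~
ValueError: matmul: Input operand 1 has a mismatch in its core dimension 0, with gufunc signature (n?,k),(k,m?)->(n?,m?) (size 3 is different from 4)
```

Rotation is a quaternion.

```bash
sed -i 's/np.array(s\["rotation"\])/Rot.from_quat(s["rotation"]).as_matrix()/; 1a from scipy.spatial.transform import Rotation as Rot' h.py
cat > look.py <<'E'
from h import *
import sys
np.set_printoptions(precision=4,suppress=True)
tag,labels=sys.argv[1],sys.argv[2:]
for n in("top","side"):
    s=bot.snapshot(n);cv2.imwrite(f"pics/{n}{tag}.png",s["color"][:,:,::-1])
    for l in labels:
        for r in bot.landmark_of(n,l)[:6]:
            print(n,l,np.array(r["at"]).round(1),round(r["confidence"],2),at_z(s,r["at"],dict(stop_face=.02,keeper_pivot=.0285,keeper_pin=.0445,bottle_4=.004).get(l,0)))
q=bot.sense();print(q["time_s"],q["tool_pos"],q["ee_rot"],q["force"])
E
python3 look.py 0 rail stop_face keeper_pivot keeper_pin bottle_4 spare_bottle vial_a lab_timer marker_pen
```

```text
top rail [284.  237.2] 0.72 [ 0.4955 -0.2662  0.    ]
top stop_face [350.1 218.3] 0.87 [ 0.5279 -0.3974  0.02  ]
top stop_face [322.8 188.5] 0.49 [ 0.589  -0.3459  0.02  ]
top keeper_pivot [300.9 261.9] 0.56 [ 0.445  -0.2968  0.0285]
top keeper_pin [260.1 274.2] 0.57 [ 0.424  -0.2181  0.0445]
top bottle_4 [277.1 188.5] 0.79 [ 0.5943 -0.2551  0.004 ]
top bottle_4 [315.  226.9] 0.75 [ 0.5141 -0.3289  0.004 ]
top bottle_4 [228.6 168.2] 0.7 [ 0.6389 -0.1576  0.004 ]
top bottle_4 [274.2 240.2] 0.64 [ 0.4898 -0.2464  0.004 ]
top bottle_4 [305. 232.] 0.62 [ 0.5045 -0.3085  0.004 ]
top bottle_4 [186.1 249.5] 0.59 [ 0.4762 -0.0705  0.004 ]
top spare_bottle [324.  185.1] 0.63 [ 0.5994 -0.3508  0.    ]
top vial_a [244.6 209.6] 0.62 [ 0.5536 -0.1882  0.    ]
top lab_timer [356.7 267.7] 0.95 [ 0.4305 -0.4093  0.    ]
top marker_pen [301.3 156.1] 0.92 [ 0.661  -0.3067  0.    ]
side rail [258.8 241.3] 0.9 [ 0.496  -0.2695  0.    ]
side stop_face [312.  263.1] 0.76 [ 0.5359 -0.3981  0.02  ]
side keeper_pivot [238.5 233.8] 0.64 [ 0.4553 -0.2835  0.0285]
side keeper_pin [210.4 215.1] 0.92 [ 0.4221 -0.
[... 238 characters left out ...]
258   0.004 ]
side bottle_4 [173.  221.2] 0.64 [ 0.371  -0.1488  0.004 ]
side bottle_4 [216.  197.3] 0.63 [ 0.4752 -0.0663  0.004 ]
side bottle_4 [306.5 208.4] 0.61 [ 0.6281 -0.1794  0.004 ]
side spare_bottle [327.5 252. ] 0.75 [ 0.591 -0.344  0.   ]
side spare_bottle [256.  240.3] 0.66 [ 0.4927 -0.2644  0.    ]
side vial_a [276.8 217.4] 0.76 [ 0.5608 -0.1904  0.    ]
side lab_timer [249.1 288.2] 0.72 [ 0.4338 -0.4011  0.    ]
side lab_timer [278.9 255. ] 0.37 [ 0.511  -0.3256  0.    ]
side marker_pen [353.4 234.3] 0.66 [ 0.6642 -0.3022  0.    ]
side marker_pen [251.1 231.3] 0.16 [ 0.4958 -0.229   0.    ]
1.15 [0.247  0.6012 0.2054] [ 0.1937  0.9811 -0.     -0.    ] [-0.3896 -0.2732 -0.4087]
```

View pics/top0.png

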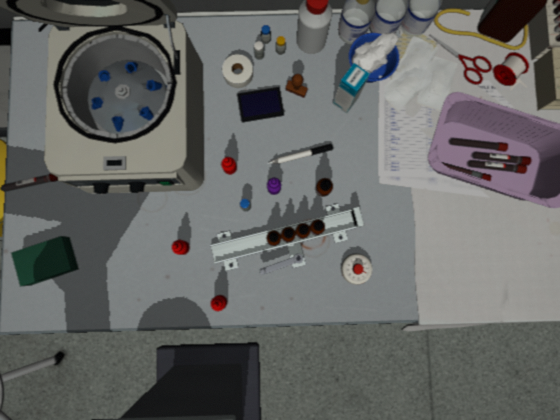

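View pics/side0.png

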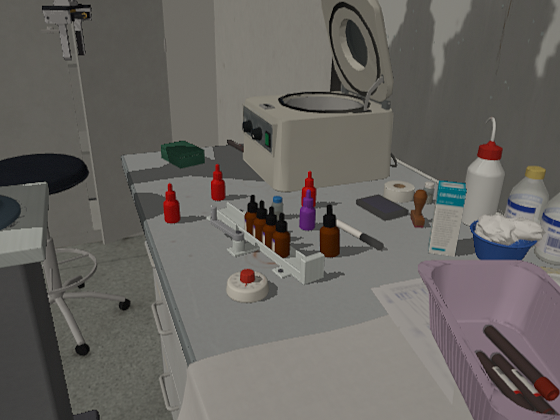

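The top view shows the rail running from about (212,248) to (360,215), with the stop on the right. The four amber bottles are at (274..318, 240..227), the keeper at (262..300, 270..260), and the red and purple look-alikes stand off the rail. In the side view the pin is near (210,215) and the timer is in front of the stop. Next I'll fit the rail pose and check it with an overlay.

```bash
cat >> h.py <<'E'
def W(p,v):
    c,s=np.cos(p[2]),np.sin(p[2]);v=np.array(v,float)
    return np.array([p[0]+c*v[0]-s*v[1],p[1]+s*v[0]+c*v[1],v[2]])
def Rl(p,w):
    c,s=np.cos(p[2]),np.sin(p[2]);d=np.array(w[:2])-p[:2]
    return np.array([c*d[0]+s*d[1],-s*d[0]+c*d[1]])
E
cat > fit.py <<'E'
from h import *
from scipy.optimize import least_squares
np.set_printoptions(precision=4,suppress=True)
S={n:bot.snapshot(n) for n in("top","side")}
P={"rail":(0,0,0),"stop_face":(.138,0,.02),"keeper_pivot":(.011,-.05,.0285)}
ob=[(n,l,bot.landmark_of(n,l)[0]["at"]) for n in S for l in P]
f=lambda p:np.concatenate([proj(S[n],W(p,P[l]))-a for n,l,a in ob])
r=least_squares(f,[.4957,-.268,-1.31],loss="soft_l1",x_scale=[.01,.01,.05]);p=r.x
print(p,r.fun.round(1));np.save("rail.npy",p)
ims=[]
for n,(x0,y0) in dict(top=(200,170),side=(180,170)).items():
    im=cv2.resize(S[n]["color"][y0:y0+130,x0:x0+180,::-1],None,fx=4.4,fy=4.4,interpolation=cv2.INTER_CUBIC)[:300] if 0 else cv2.resize(S[n]["color"][y0:y0+130,x0:x0+180,::-1],None,fx=2.3*1.0,fy=2.3,interpolation=cv2.INTER_CUBIC)
    k=2.3
    def L(pts,c):
        q=[((proj(S[n],W(p,v))-[x0,y0]+.5)*k).astype(int).tolist() for v in pts]
        cv2.polylines(im,[np.array(q)],False,c,1)
    for y in(-.019,.019):L([(-.15,y,.016),(.138,y,.016)],(0,255,0))
    L([(-.15,-.019,.016),(-.15,.019,.016)],(0,255,0));L([(.138,-.019,.04),(.138,.019,.04)],(0,255,255))
    L([(.011,-.05,.0325),(-.061,-.05,.0325),(-.061,-.05,.0565)],(255,255,0))
    ims.append(im)
    for l in("bottle_4","keeper_pin"):
        for b in bot.landmark_of(n,l):
            z=.004 if l[0]=="b" else .0445
            print(n,l,np.array(b["at"]).round(1),round(b["confidence"],2),Rl(p,at_z(S[n],b["at"],z)))
cv2.imwrite("pics/ov.png",np.hstack(ims)[:, :828][:, :])
cv2.imwrite("pics/ov.png",cv2.resize(np.vstack(ims),None,fx=1,fy=1))
for l,z in dict(vial_a=0,spare_bottle=0,lab_timer=0).items():
    print(l,Rl(p,at_z(S["top"],bot.landmark_of("top",l)[0]["at"],z)))
print("behind row:",W(p,(-.075,0,.02)),"keeper start:",W(p,(-.061,-.08,.028)))
E
python3 fit.py
```

```text
[ 0.4935 -0.2748 -1.2996] [-14.7 -21.3   0.5  -0.8  -0.2   1.7   0.5  -0.2   0.2   0.6  -2.6   3.9]
top bottle_4 [305.9 231.4] 0.77 [0.0375 0.0022]
top bottle_4 [274.2 186.4] 0.73 [0.0037 0.1082]
top bottle_4 [316.1 227.2] 0.71 [0.0596 0.0042]
top bottle_4 [184.3 245.9] 0.65 [-0.2028  0.046 ]
top bottle_4 [270.  236.6] 0.61 [-0.0343  0.0134]
top bottle_4 [219.2 302. ] 0.61 [-0.1673 -0.0801]
top bottle_4 [228.7 167.3] 0.58 [-0.0732  0.1732]
top bottle_4 [285.6 237.5] 0.49 [-0.005   0.0025]
top keeper_pin [260.7 272. ] 0.52 [-0.0709 -0.0482]
side bottle_4 [278.3 252.4] 0.96 [0.0518 0.0034]
side bottle_4 [215.5 195.4] 0.93 [-0.215   0.0425]
side bottle_4 [310.9 227.7] 0.91 [0.0139 0.1067]
side bottle_4 [174.4 218. ] 0.84 [-0.1651 -0.076 ]
side bottle_4 [310.1 207.1] 0.73 [-0.0564  0.1651]
side bottle_4 [274.  246.1] 0.68 [0.0305 0.0105]
side bottle_4 [260.6 239.9] 0.61 [-0.0007  0.005 ]
side bottle_4 [252.9 230.3] 0.52 [-0.0384  0.0149]
side keeper_pin [214.5 214.7] 0.63 [-0.0591 -0.0504]
vial_a [-0.0626  0.0798]
spare_bottle [0.1005 0.0801]
lab_timer [ 0.116  -0.0971]
behind row: [ 0.4734 -0.2025  0.02  ] keeper start: [ 0.4001 -0.2374  0.028 ]
```

View pics/ov.png

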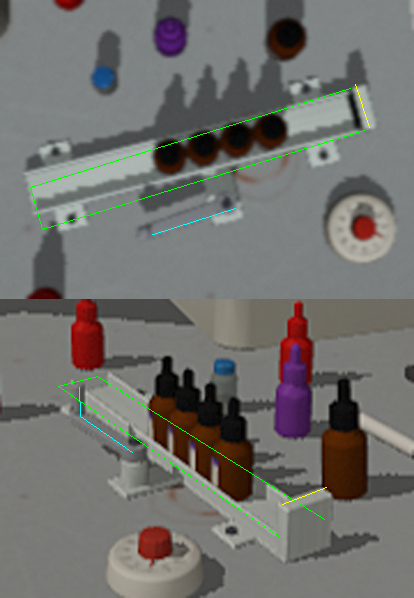

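The overlay shows the fit is turned too far. The real left end in the top view is at about (212,245)–(216,262) and the overlay sits some 7 px below it, so I'll take a larger crop.

Run:
```python
from h import *
s=bot.snapshot("top")["color"]
im=cv2.resize(s[195:275,205:365,::-1],None,fx=5,fy=5,interpolation=cv2.INTER_CUBIC)
for i in range(0,160,20):cv2.putText(im,str(205+i),(i*5,10),0,.35,(0,255,255));im[::4,i*5]=(0,255,255)
for j in range(0,80,20):cv2.putText(im,str(195+j),(0,j*5+10),0,.35,(0,255,255));im[j*5,::4]=(0,255,255)
cv2.imwrite("pics/zoom.png",cv2.convertScaleAbs(im,alpha=1.5))
```

```text
(no output)
```

View pics/zoom.png

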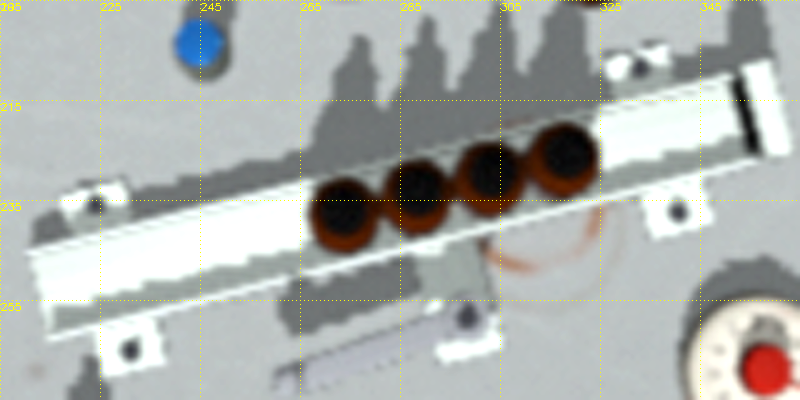

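The zoom gives clear corners. The rail's left end is at (210.6,245.4) and (215,262.4), the stop's inner top edge at (353.6,210) and (358,225.4), and the pivot at (298.6,258.2). The caps run from (274,236.4) to (318.2,225).

Run:
```python
from h import *
from scipy.optimize import least_squares
np.set_printoptions(precision=4,suppress=True)
s=bot.snapshot("top")
O=[((-.15,.019,.016),(210.6,245.4)),((-.15,-.019,.016),(215,262.4)),((.138,.019,.04),(353.6,210)),((.138,-.019,.04),(358,225.4)),((.011,-.05,.034),(298.6,258.2))]
r=least_squares(lambda p:np.concatenate([proj(s,W(p,v))-np.array(a) for v,a in O]),[.4957,-.268,-1.31],x_scale=[.01,.01,.05],loss="soft_l1")
p=r.x;np.save("rail.npy",p);print(p,r.fun.round(1))
for a in((274,236.4),(288.6,232.4),(303.2,228.2),(318.2,225)):print("cap",Rl(p,at_z(s,a,.08)))
print("pin",Rl(p,at_z(s,(263,270.6),.0565)))
print("axes yaw deg x,y",np.degrees(p[2]),90+np.degrees(p[2]))
for v in((-.09,0,.02),(-.061,-.085,.028)):print(v,W(p,v)*1000)
print(bot.sense()["time_s"])
```

```text
[ 0.4982 -0.271  -1.3516] [-0.3 -0.9 -0.3  1.  -0.1 -2.6  0.7  1.   0.1  0.2]
cap [-0.0253 -0.0004]
cap [0.0024 0.0001]
cap [0.0303 0.0011]
cap [0.0584 0.    ]
pin [-0.0605 -0.0557]
axes yaw deg x,y -77.43818337197716 12.56181662802284
(-0.09, 0, 0.02) [ 478.6448 -183.1623   20.    ]
(-0.061, -0.085, 0.028) [ 401.9868 -229.955    28.    ]
2.0
```

```bash
python3 -m inch '[[1,[14,-47,0],-0.06],[1,[14,-47,0],-0.06],[1,[14,-47,0],-0.06],[1,[14,-47,0],-0.06],[1,[14,-47,0],-0.06],[1,[14,-47,0],-0.06],[1,[14,-47,0],-0.06],[1,[14,-47,0],-0.06],[1,[14,-47,0],-0.06],[1,[14,-47,0],-0.06],[1,[14,-47,0],-0.06],[1,[14,-47,0],-0.06]]' 10
python3 -m inch '[[1,[13,-46,0],-0.06],[1,[13,-46,0],-0.06],[1,[13,-46,0],-0.06],[1,[13,-46,0],-0.06],[1,[13,-46,0],0],[1,[0,0,0],0],[1,[0,0,0],0]]'
```

```text
time_s: 3.2
tool_pos: [0.4153, 0.0352, 0.206]
ee_rot: [0.528, 0.849, 0.0, 0.001]
force: [0.8, 0.2, -0.1]
width: 0.023
gripper_force: 0.0
time_s: 3.9
tool_pos: [0.4798, -0.1933, 0.2052]
ee_rot: [0.625, 0.78, 0.0, -0.001]
force: [0.6, -0.7, -0.4]
width: 0.005
gripper_force: 0.0
```

```bash
python3 -m inch '[[1,[0,0,-45],0],[1,[0,0,-45],0],[1,[0,0,-45],0],[1,[0,0,-30],0],[1,[0,0,-15],0],[1,[0,0,-3],0],[1,[0,0,0],0],[1,[0,0,0],0]]'
python3 - <<'E'
from h import *
t=bot.snapshot("top")["color"][195:275,205:365,::-1];s=bot.snapshot("side")["color"][170:290,180:340,::-1]
r=lambda a:cv2.resize(a,None,fx=3,fy=3,interpolation=cv2.INTER_CUBIC)
cv2.imwrite("pics/a.png",cv2.convertScaleAbs(np.vstack([r(t),r(s)]),alpha=1.4))
p=np.load("rail.npy");print(Rl(p,bot.sense()["tool_pos"]),bot.sense()["tool_pos"],bot.sense()["force"])
E
```

```text
time_s: 4.7
tool_pos: [0.481, -0.1928, 0.024]
ee_rot: [0.624, 0.781, 0.0, 0.001]
force: [0.5, -0.6, 0.5]
width: 0.006
gripper_force: 0.0
[-0.07979396  0.00014097] [ 0.48100214 -0.19309342  0.02396003] [-0.48196346 -0.07193723  0.65574965]
```

View pics/a.png

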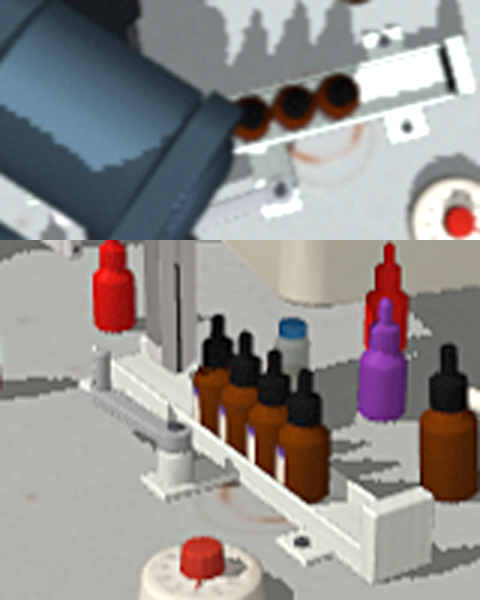

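The side view shows the closed fingers standing over the channel behind bottle_4, at about (170,350) in the crop, with all four bottles upright and nothing touched. I'll start the push.

```bash
python3 -m inch '[[1,[2.2,-9.8,-2],0],[1,[2.2,-9.8,0],0],[1,[0.9,-3.9,0],0],[1,[0.4,-2,0],0],[1,[0.4,-2,0],0],[1,[0.4,-2,0],0],[1,[0.6,-2.9,0],0],[1,[0.9,-3.9,0],0],[1,[1.1,-4.9,0],0],[1,[1.1,-4.9,0],0],[1,[1.1,-4.9,0],0],[1,[1.1,-4.9,0],0]]'
python3 -m inch '[[1,[1.1,-4.9,0],0],[1,[1.1,-4.9,0],0],[1,[1.1,-4.9,0],0],[1,[1.1,-4.9,0],0],[1,[0.9,-3.9,0],0],[1,[0.7,-2.9,0],0],[1,[0.4,-2,0],0],[1,[0.2,-1,0],0],[1,[0,0,0],0]]'
cat > chk.py <<'E'
from h import *
np.set_printoptions(precision=4,suppress=True)
p=np.load("rail.npy");print("tool rail",Rl(p,bot.sense()["tool_pos"]),bot.sense()["force"])
s=bot.snapshot("top")
import sys
for b in bot.landmark_of("top","bottle_4"):
    q=Rl(p,at_z(s,b["at"],.004))
    if abs(q[1])<.03:print(q,b["confidence"])
t=s["color"][195:275,205:365,::-1];d=bot.snapshot("side")["color"][170:290,180:340,::-1]
r=lambda a:cv2.resize(a,None,fx=3,fy=3,interpolation=cv2.INTER_CUBIC)
cv2.imwrite(f"pics/{sys.argv[1]}.png",cv2.convertScaleAbs(np.vstack([r(t),r(d)]),alpha=1.4))
E
python3 chk.py b
```

```text
time_s: 6.0
tool_pos: [0.4925, -0.2491, 0.0204]
ee_rot: [0.625, 0.781, -0.0, -0.0]
force: [0.1, 2.0, 0.0]
width: 0.007
gripper_force: 0.6
time_s: 6.9
tool_pos: [0.4991, -0.2782, 0.0205]
ee_rot: [0.625, 0.781, -0.0, 0.0]
force: [0.5, 1.0, -0.0]
width: 0.006
gripper_force: 0.1
tool rail [ 0.0072 -0.0007] [ 0.5296  1.0452 -0.0393]
[-0.1987  0.0233] 0.58
[0.1071 0.0029] 0.42
```

View pics/b.png

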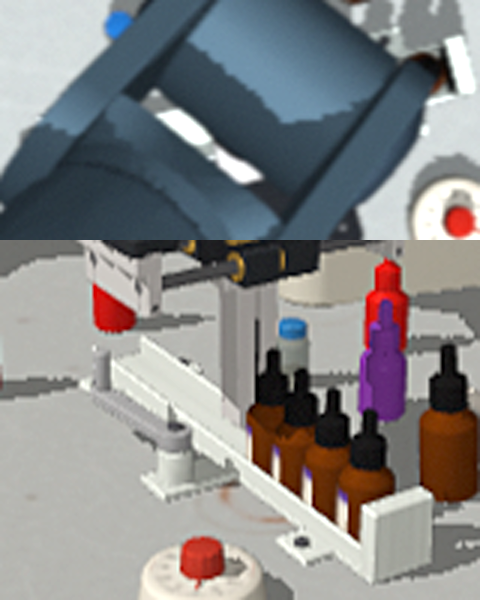

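The row is closed and upright, and bottle_1 is just short of the stop (about 7 mm left). I'll creep forward until the force rises.

```bash
python3 -m inch '[[1,[0.4,-2,0],0],[1,[0.4,-2,0],0],[1,[0.2,-1,0],0],[1,[0,0,0],0]]' | sed -n 1,4p
python3 -m inch '[[1,[0.2,-1,0],0],[1,[0,0,0],0]]' | sed -n 1,4p
python3 -m inch '[[1,[0.2,-1,0],0],[1,[0,0,0],0]]' | sed -n 1,4p
python3 -m inch '[[1,[0.2,-1,0],0],[1,[0,0,0],0]]' | sed -n 1,4p
```

```text
time_s: 7.45
tool_pos: [0.5, -0.2833, 0.0205]
ee_rot: [0.625, 0.781, -0.0, 0.0]
force: [0.1, 0.4, 0.3]
time_s: 7.65
tool_pos: [0.5001, -0.2837, 0.0204]
ee_rot: [0.625, 0.781, 0.0, -0.0]
force: [0.2, 2.7, 2.9]
time_s: 7.85
tool_pos: [0.5002, -0.2839, 0.0205]
ee_rot: [0.625, 0.781, 0.001, -0.001]
force: [-0.7, 6.2, 4.6]
time_s: 8.05
tool_pos: [0.5002, -0.284, 0.0204]
ee_rot: [0.625, 0.781, 0.001, -0.002]
force: [-1.6, 8.9, 5.5]
```

The contact is solid at 9 N, with the tool at rail x ≈ 13 mm against an expected 14, so the row is home. I'll back off, lift and go to the keeper's outer side.

```bash
python3 -m inch '[[1,[-0.6,2.5,0],0],[1,[-0.6,2.5,0],0],[1,[-2.2,9.8,0],0],[1,[-4.4,19.5,0],0],[1,[-4.4,19.5,10],0],[1,[0,0,40],0.14],[1,[0,0,30],0.14],[1,[-30,0,0],0.143],[1,[-30,0,0],0.143],[1,[-28,0,0],0.143],[1,[0,0,0],0.143],[1,[0,0,0],0.143]]'
python3 -m inch '[[1,[0,0,0],0.143],[1,[0,0,0],0.143],[1,[0,0,0],0.143],[1,[0,0,0],0.143],[1,[0,0,0],0]]'
python3 chk.py c
```

```text
time_s: 9.25
tool_pos: [0.3996, -0.2321, 0.1004]
ee_rot: [0.174, 0.985, -0.0, 0.0]
force: [-0.5, 0.6, 0.7]
width: 0.004
gripper_force: 0.0
time_s: 9.75
tool_pos: [0.4003, -0.2321, 0.1004]
ee_rot: [-0.108, 0.994, -0.0, 0.0]
force: [-0.9, 0.2, -0.3]
width: 0.005
gripper_force: 0.0
tool rail [-0.0593 -0.0871] [-0.9066  0.188  -0.3247]
[-0.2049  0.0266] 0.78
[ 0.093  -0.0018] 0.77
[ 0.0387 -0.0016] 0.7
[ 0.0609 -0.0045] 0.6
[0.1256 0.0066] 0.48
```

View pics/c.png

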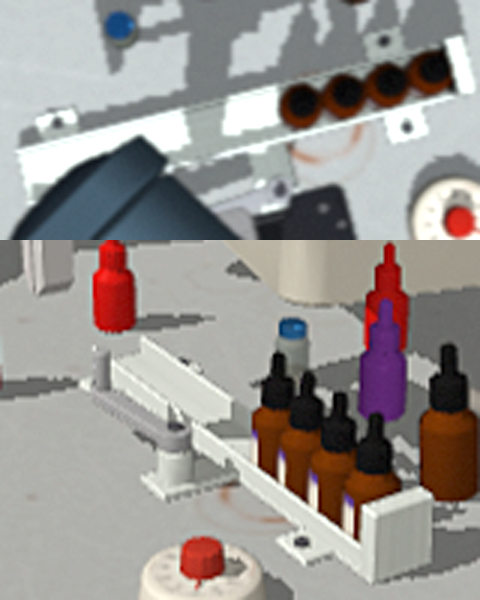

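Now the row stands closed against the stop, with the rear bottle at rail x ≈ 38 mm, and the tool is beside the open keeper. Next I'll compute the swing.

```bash
python3 -m inch '[[1,[0,0,-40],0],[1,[0,0,-25],0],[1,[0,0,-7],0],[1,[0,0,0],0]]' | sed -n 1,4p
python3 - <<'E'
from h import *
np.set_printoptions(precision=1,suppress=True)
p=np.load("rail.npy")
th=1.57-np.arange(13)*.1308;d=13.
T=np.array([W(p,[.011-.068*np.sin(t)-.001*d*np.cos(t),-.05+.068*np.cos(t)-.001*d*np.sin(t),0])[:2]*1000 for t in th])
c=np.array(bot.sense()["tool_pos"][:2])*1000
print("approach",T[0]-c);print(np.diff(T,axis=0));print(T[-1])
E
```

```text
time_s: 10.3
tool_pos: [0.3998, -0.2317, 0.0277]
ee_rot: [-0.108, 0.994, 0.001, -0.001]
force: [-0.8, -0.4, 0.5]
approach [24.6  2.7]
[[ 8.5  3. ]
 [ 8.8  1.9]
 [ 9.   0.7]
 [ 9.  -0.5]
 [ 8.9 -1.6]
 [ 8.6 -2.8]
 [ 8.2 -3.9]
 [ 7.6 -4.9]
 [ 6.9 -5.9]
 [ 6.1 -6.7]
 [ 5.1 -7.4]
 [ 4.1 -8.1]]
[ 515.3 -265.1]
```

```bash
python3 -m inch '[[1,[8,1,0],0],[1,[6,0.7,0],0],[1,[5,0.5,0],0],[1,[5.6,0.5,0],0],[1,[8.5,3,0],-0.131],[1,[8.8,1.9,0],-0.131],[1,[9,0.7,0],-0.131],[1,[9,-0.5,0],-0.131],[1,[8.9,-1.6,0],-0.131],[1,[8.6,-2.8,0],-0.131],[1,[0,0,0],0]]' | sed -n 1,4p
python3 chk.py d
```

```text
time_s: 11.4
tool_pos: [0.4791, -0.2292, 0.0289]
ee_rot: [0.28, 0.96, -0.0, 0.001]
force: [-0.0, 0.0, 0.4]
tool rail [-0.0449 -0.0096] [-0.0364  0.0195  0.4337]
[ 0.0373 -0.0044] 0.57
[0.1202 0.0056] 0.55
[ 0.0895 -0.0022] 0.52
[ 0.0552 -0.0066] 0.52
```

View pics/d.png

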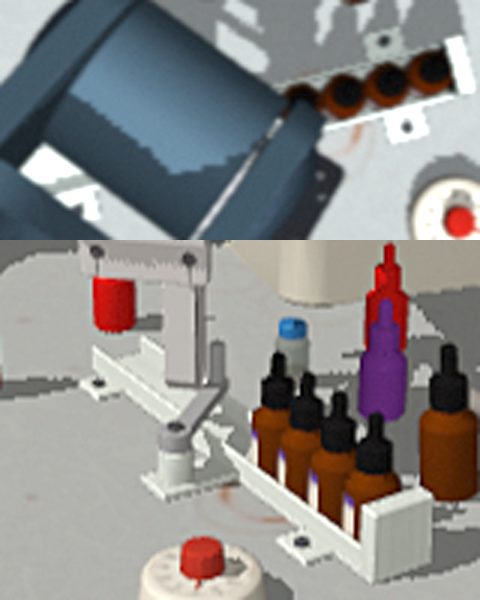

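The keeper is about half shut, with the arm and pin at (200,390) in the crop, and the fingers sit flat behind it. The row hasn't been disturbed. I'll finish the swing.

```bash
python3 -m inch '[[1,[8.2,-3.9,0],-0.131],[1,[7.6,-4.9,0],-0.131],[1,[6.9,-5.9,0],-0.131],[1,[6.1,-6.7,0],-0.131],[1,[5.1,-7.4,0],-0.131],[1,[4.1,-8.1,0],-0.131],[1,[0,0,0],0]]' | sed -n 1,4p
python3 -m inch '[[1,[0.4,-2,0],0],[1,[0,0,0],0]]' | sed -n 1,4p
python3 -c "
from h import *
print(Rl(np.load('rail.npy'),bot.sense()['tool_pos']))"
```

```text
time_s: 12.25
tool_pos: [0.5142, -0.2621, 0.0279]
ee_rot: [0.627, 0.779, 0.002, -0.005]
force: [-2.4, 12.4, 9.0]
time_s: 12.45
tool_pos: [0.5142, -0.2623, 0.0278]
ee_rot: [0.626, 0.779, 0.003, -0.006]
force: [-4.1, 16.1, 11.2]
[-0.00496995  0.01751191]
```

The force builds steadily at the place where the keeper's limit should be. I'll retreat and check.

```bash
python3 -m inch '[[1,[-0.6,2.5,0],0],[1,[-0.6,2.5,0],0],[1,[-2.2,9.8,0],0],[1,[-6,27,0],0],[1,[-8,35,20],0],[1,[0,40,40],0],[1,[-20,40,40],0],[1,[-20,40,0],0],[1,[0,0,0],0],[1,[0,0,0],0]]' | sed -n 1,4p
python3 chk.py e
```

```text
time_s: 13.45
tool_pos: [0.4619, -0.0817, 0.1172]
ee_rot: [0.626, 0.78, -0.0, 0.001]
force: [-0.1, -0.7, -0.2]
tool rail [-0.1926  0.0057] [-0.0897 -0.6852 -0.1927]
[ 0.0554 -0.0042] 0.78
[0.123  0.0075] 0.77
[ 0.0945 -0.0062] 0.69
[0.0367 0.0003] 0.6
[-0.2034  0.026 ] 0.55
```

View pics/e.png

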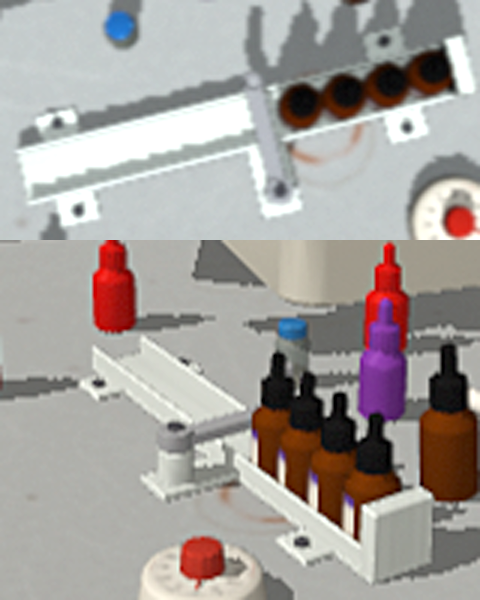

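The keeper lies square across the channel, from the pivot at (279,189) to the pin at (254,80), perpendicular to the wall. The four bottles stand closed against the stop, the bystanders haven't moved, and the robot is clear.

```bash
python3 -c "
from cell import bot
print(bot.hand_in())"
```

```text
the job is handed in; nothing more can be done
None
```

I handed the job in: in the last pictures the four bottles stood touching against the end stop, the keeper was shut square behind them, and the bystanders showed no sign of having moved; the hand-in returned no verdict.

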